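Make up two model-painting kits

TASK

Make up two painting kits for the model-making class: put the purple printed rocket, the orange paint pot and the black paint pot in the blue tray, and the purple printed house and the yellow paint pot in the green tray. In each tray the model stands upright in the end bay with the black floor, and each pot stands upright in a plain bay of its own (either one), everything flat on the bay floor and let go. The white pot and the drinking glass are not wanted: leave them where they stand.

Things in the scene. Friction and masses are not known exactly. Their poses are not given: they have to be found in the camera images.
- tray_blue: Blue kit tray with white rims, fixed, 198 mm long (its x) by 68 mm wide (its y), 9 mm high; origin: centre of its underside. Three bays, each 62 x 62 mm inside, in a row with centres at x = -65, 0 and +65 mm, y = 0; walls 3 mm thick, bay floors 3 mm above the table. The bay at x = -65 mm has a black floor (for the model), the other two plain floors (one pot each).
- tray_green: Green kit tray with white rims, fixed, 198 mm long (its x) by 68 mm wide (its y), 9 mm high; origin: centre of its underside. Three bays, each 62 x 62 mm inside, in a row with centres at x = -65, 0 and +65 mm, y = 0; walls 3 mm thick, bay floors 3 mm above the table. The bay at x = -65 mm has a black floor (for the model), the other two plain floors (one pot each).
- pot_yellow_center (a point): Yellow paint pot with square lid, 40 x 40 mm and 54 mm tall, upright, about 70 g (varies); this point is its centre, 27 mm above its underside; x and y are normal to its sides, z up. For the green tray.
- pot_orange_center (a point): Orange paint pot with square lid, 40 x 40 mm and 54 mm tall, upright, about 70 g (varies); this point is its centre, 27 mm above its underside; x and y are normal to its sides, z up. For the blue tray.
- pot_black_center (a point): Black paint pot with square lid, 40 x 40 mm and 54 mm tall, upright, about 70 g (varies); this point is its centre, 27 mm above its underside; x and y are normal to its sides, z up. For the blue tray.
- pot_white_center (a point): White paint pot with square lid, 40 x 40 mm and 54 mm tall, upright, about 70 g (varies); this point is its centre, 27 mm above its underside; x and y are normal to its sides, z up. Stays where it is.
- rocket_center (a point): Purple 3D-printed model rocket, 64 mm tall, about 40 g: round body 34 mm across, straight from 6 to 42 mm above its underside, pointed nose, four fins 20 mm high at the foot reaching 23 mm from the axis, on the diagonals between its x and y, so grip it along its x or y. This point is on its axis, 32 mm above its underside; z up. For the blue tray.
- house_center (a point): Purple 3D-printed model house, about 40 g: walls 36 mm long (its x) by 32 mm wide (its y), straight to 40 mm above its underside, ridged darker roof to 56 mm and a small chimney. This point is its centre, 28 mm above its underside; z up. For the green tray.
- glass_center (a point): Clear drinking glass, 66 mm across, 68 mm tall, standing empty behind the stock; this point is on its axis, 34 mm above its underside. Stays where it is.
Things that resemble listed ones, but are neither listed nor needed, are in the scene too. Of the things that look like the tray_blue, the middle-sized one is meant.

How it is judged:
At the end, for the whole second after the job is handed in: Blue tray: rocket in the black bay, orange and black pot in the plain bays; green tray: house in the black bay, yellow pot in a plain bay. Each within 17 mm of the bay centre (x, y), 4 mm of its floor, 0.1 rad of upright, at rest (0.02 m/s). White pot and glass upright, moved under 30 mm (x of rocket_center in the frame of tray_blue between -0.082 and -0.048 m and y of rocket_center in the frame of tray_blue between -0.017 and 0.017 m and z of rocket_center in the frame of tray_blue between 0.031 and 0.039 m and angle between each of rocket_center, pot_orange_center, pot_black_center, house_center, pot_yellow_center, pot_white_center, glass_center's own z axis and vertical below 0.1 rad and (x of pot_orange_center in the frame of tray_blue between -0.017 and 0.017 m or x of pot_orange_center in the frame of tray_blue between 0.048 and 0.082 m) and y of pot_orange_center in the frame of tray_blue between -0.017 and 0.017 m and z of pot_orange_center in the frame of tray_blue between 0.026 and 0.034 m and (x of pot_black_center in the frame of tray_blue between -0.017 and 0.017 m or x of pot_black_center in the frame of tray_blue between 0.048 and 0.082 m) and y of pot_black_center in the frame of tray_blue between -0.017 and 0.017 m and z of pot_black_center in the frame of tray_blue between 0.026 and 0.034 m and x of house_center in the frame of tray_green between -0.082 and -0.048 m and y of house_center in the frame of tray_green between -0.017 and 0.017 m and z of house_center in the frame of tray_green between 0.027 and 0.035 m and (x of pot_yellow_center in the frame of tray_green between -0.017 and 0.017 m or x of pot_yellow_center in the frame of tray_green between 0.048 and 0.082 m) and y of pot_yellow_center in the frame of tray_green between -0.017 and 0.017 m and z of pot_yellow_center in the frame of tray_green between 0.026 and 0.034 m and linear speed of each of rocket, pot_orange, pot_black, house, pot_yellow below 0.02 m/s and distance of each of pot_white_center, glass_center from where it was at the start of the episode below 0.03 m); the robot touches nothing.
It fails at once if the white pot is displaced by more than 30 mm or tipped over (distance of pot_white_center from where it was at the start of the episode above 0.03 m or angle between pot_white_center's own z axis and vertical above 0.5 rad).
It fails at once if the glass is displaced by more than 30 mm or tipped over (distance of glass_center from where it was at the start of the episode above 0.03 m or angle between glass_center's own z axis and vertical above 0.5 rad).
It also fails if it takes over 136 s, if anything falls off the work surface, if the arm or the gripper's body presses on something with over 40 N, if the wrist force passes 120 N, or if a joint passes its speed limit or range.

ROBOT

A 6-joint arm with a two-finger parallel gripper is mounted at the origin on the work surface. World frame = base frame: x ahead of the robot, y to its left, z up, the work surface at z = 0. Lengths are in m, angles in rad, forces in N, time in s.
With the tool pointing down it reaches from about 0.35 to 0.975 m from the base axis. Payload 4.9 kg.
Tool frame: the origin (TCP) lies on the front face of the gripper's body, between the roots of the fingers; the fingertips stand ctrl.finger_overhang ahead of it and the grasp point (between the pads) lies 54 mm ahead of it (ctrl.finger_overhang is the distance from the TCP to the fingertips, in m); z points along the fingers, y is the line along which they close (so a half turn about z gives the same grasp; the last joint's range is limited). The gripper opens to 85 mm and grips with 20 to 120 N. Pads are 22 mm wide; open, the fingers measure 114 mm over their backs; the gripper's body (76 mm by 85 mm) begins 54 mm behind the grasp point. The pads swing forward as they close: fully open they stand 13 mm farther back than shut.
Start: joints at [1.013, 0.053, 1.613, -0, 1.476, -0.119], TCP at [0.266, 0.566, 0.304] pointing down, gripper open.
Joint ranges: [-3.01, 3.01], [-1.01, 2.22], [0.06, 2.58], [-1.02, 4.17], [0.09, 2.62], [-3.14, 3.14]. Speed limits (rad/s): [2.57, 2.57, 3.14, 3.14, 3.14, 3.14].

INTERFACE

Orientations are given as a rotation vector (axis times angle).
In Python, from station import ctrl, vision gives the robot as it stands. The module is installed in compiled form; this text tells all that it offers.
- The arm moves only by the tool drive_tool, never from a script. Its argument "rows" is a list of rows, each a list of 2 entries, a list of its own where there are three numbers: the shift along the tool's x, y, z in m, then the turn about the tool's z in rad. A call has 1 to 10 rows; each row shifts and turns the commanded pose from where the row before left it, along the tool's axes as they then stand; what a row does not reach is not made up. A row lasts 1/10 s, in which the tool goes at most 50 mm and 8.59 degrees, less where a joint would pass 70% of its speed; a pose out of reach is approached as far as the arm can. A call with a gripper value outside its range is refused whole. "jaw" is the closure, from 0 (fully open) to 1 (shut), set as the call begins (left out, the last holds). The fingers move at their own pace and stop on an object; "grip_force" is the grip in N (left out, the last holds). Time passes only in rows, so rows that do not move let the fingers close. It gives the time, the measured TCP pose, the force, the opening and the grip force at its end, in the units of the state.
- ctrl.get_obs(): the state, without advancing time (a new reading comes with each control period).
- vision.get_image(name): name is "scene" or "top"; returns a dict with "image" (384x512x3 uint8, blue, green, red), "vertical_fov" (degrees; the focal length in pixels is half the picture's height over the tangent of half this angle, whatever the lens; pixels are square), "cx", "cy" (the principal point, pixels), "R" (3x3) and "t" (3): a world point X has camera coordinates R X + t. Camera axes: x right, y down, z forward; pixel columns grow to the right and rows downward; lengths in m; the calibration is good to about 2 mm. A picture is of the moment at which its call begins. There is no depth.
- ctrl.finish_job(): hands the job in; it is judged then, once.
The state is a dict: "t": time; "q": joint angles; "dq": joint speeds; "effort": joint torques, N m; "tool_pos": TCP position; "tool_rot": TCP orientation; "contact_force": force on the tool from outside, world axes, zero at the start; "wrist_torque": the same for the moment, N m; "opening": finger opening in m; "grip_force": force on a finger pad.
Only numpy, scipy, OpenCV 4.12 (cv2) and the standard library are available. Lean on these libraries where they do the work, as an engineer would, in place of code of your own. Each camera call takes 0.05 s, during which the arm holds its last target. There are 200 camera calls.

## Working session

There is one attempt and no reset: what is moved stays moved. The work goes in short steps, Python scripts to look and compute and a tool call to move; the robot and the scene stay as the last step left them, time stands still between calls to the robot, and variables do not carry over. Pictures are saved under pics/ and viewed, at most 14 in all, crops included, and the job is handed in when it is done.

Besides the shell and the picture viewer there is one more tool, called after "Request:" as a command line: name --argument value ..., lists and objects as JSON in quotes. drive_tool: Moves the arm, as the interface text tells. Its arguments: {"type":"object","properties":{"rows":{"type":"array","items":{"type":"array"}},"jaw":{"type":"number"},"grip_force":{"type":"number"}},"required":["rows"]}

```bash
mkdir -p pics
cat > h.py <<'E'
import numpy as np,cv2
from station import ctrl,vision
def cap(n,f):
    d=vision.get_image(n); cv2.imwrite(f'pics/{f}.png',d['image']); np.savez(f'pics/{f}.npz',**{k:np.array(v) for k,v in d.items()}); return d
def ray(d,u,v,z):
    f=192/np.tan(np.radians(float(d['vertical_fov']))/2)
    R=np.array(d['R']);t=np.array(d['t'])
    r=R.T@np.array([(u-d['cx'])/f,(v-d['cy'])/f,1]);c=-R.T@t
    return c+r*(z-c[2])/r[2]
def proj(d,X):
    f=192/np.tan(np.radians(float(d['vertical_fov']))/2)
    p=np.array(d['R'])@X+np.array(d['t']); return p[:2]/p[2]*f+[d['cx'],d['cy']]
E
python3 - <<'E'
from h import *
for n in('top','scene'):
    d=cap(n,n+'0'); print(n,d['vertical_fov'],-np.array(d['R']).T@d['t'],d['R'],d['cx'],d['cy'])
    cv2.imwrite(f'pics/{n}0b.png',cv2.resize(d['image'],(800,600),interpolation=cv2.INTER_CUBIC))
print(ctrl.get_obs(),ctrl.finger_overhang)
E
```

```text
top 54.92688029537266 [0.41260822 0.02653564 1.05210372] [[ 0.02878827 -0.99887891  0.03757881]
 [-0.9950059  -0.03223068 -0.09446929]
 [ 0.09557457 -0.03467153 -0.99481827]] 256.1426941323923 193.16272515970294
scene 52.81142273787547 [1.20980704 0.45373081 0.68017335] [[-0.54335503  0.83950142  0.00163687]
 [ 0.49798315  0.32388081 -0.80443397]
 [-0.67585361 -0.4362781  -0.59403982]] 260.5411689506005 185.2315919609591
{'t': 0.1, 'q': array([ 1.01299291e+00,  5.33385320e-02,  1.61412054e+00, -2.54365566e-05,
        1.47601169e+00, -1.18974655e-01]), 'dq': array([ 0.00097201, -0.00048211, -0.00355282, -0.00108834,  0.0002533 ,
       -0.00081561]), 'effort': array([-1.43379766e-04, -3.94909573e+01, -3.71361458e+01, -1.37648449e-04,
        3.93910901e-03, -1.77776838e-05]), 'tool_pos': array([0.26531761, 0.56542982, 0.30277786]), 'tool_rot': array([-6.83658528e-01, -3.06568763e+00,  2.79549489e-03]), 'contact_force': array([-0.04374237,  0.38032242, -0.21111109]), 'wrist_torque': array([-0.00338683,  0.04390749, -0.04020466]), 'grip_force': 0.0, 'opening': 0.08533272352490509} 0.0726
```

View pics/top0b.png

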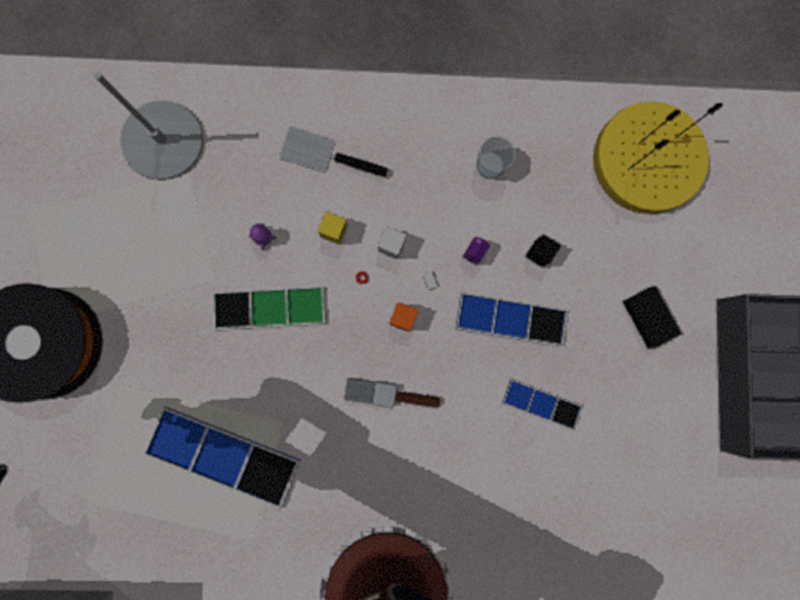

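View pics/scene0b.png

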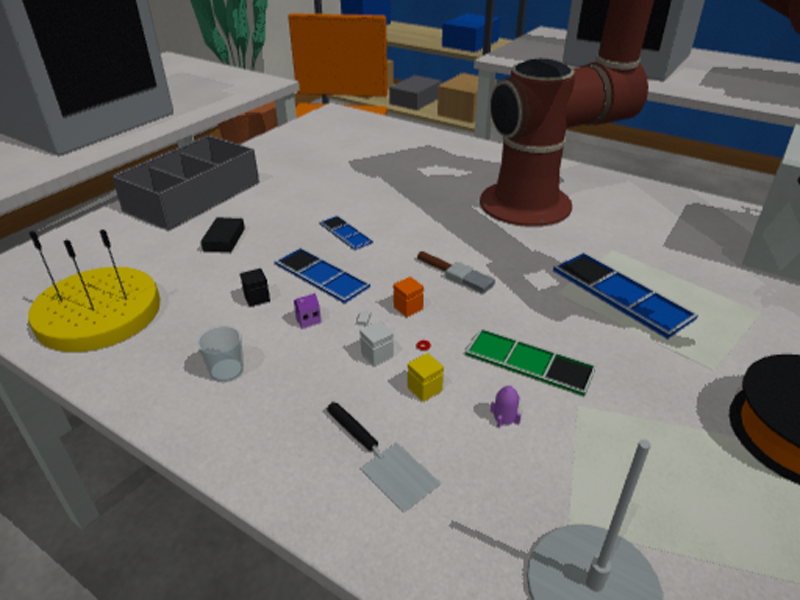

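The three blue trays in the 800 px top view are large (222,455), middle (511,318) and small (542,403). The middle one should be about 198 mm long, which I'll check in a crop.

Run:
```python
from h import *
im=cv2.imread('pics/top0.png')
cv2.imwrite('pics/c1.png',cv2.resize(im[130:225,130:257],None,fx=6,fy=6,interpolation=cv2.INTER_CUBIC))
cv2.imwrite('pics/c2.png',cv2.resize(im[138:233,245:372],None,fx=6,fy=6,interpolation=cv2.INTER_CUBIC))
```

```text
(no output)
```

View pics/c1.png

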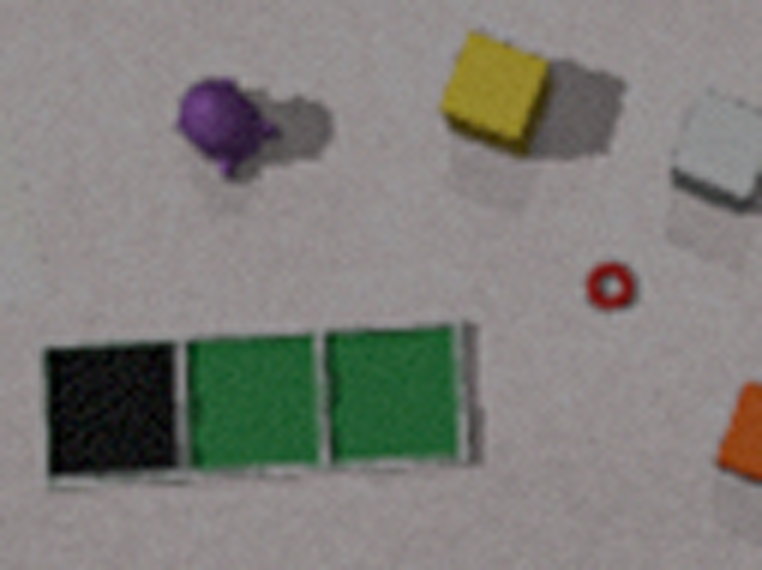

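View pics/c2.png

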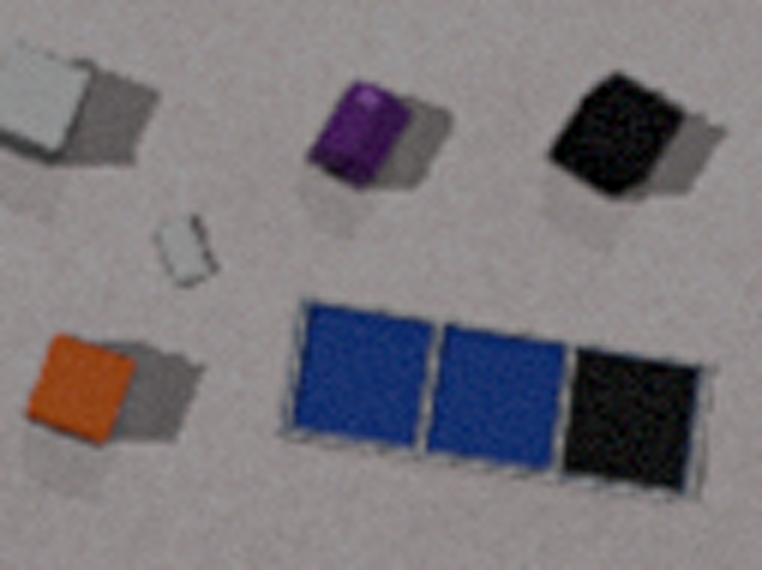

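```bash
cat > m.py <<'E'
from h import *
d=dict(np.load('pics/top0.npz'))
def P(c,U,V,z):
    o=(130,130) if c==1 else (245,138)
    return ray(d,(U+.5)/6-.5+o[0],(V+.5)/6-.5+o[1],z)
def quad(n,c,pts,z):
    q=np.array([P(c,*p,z) for p in pts]);e=np.roll(q,-1,0)-q
    print(n,q.mean(0).round(4),'edges',np.linalg.norm(e,axis=1).round(4),'ang',np.degrees(np.arctan2(e[:,1],e[:,0])).round(1));return q
quad('green',1,[(47,348),(470,323),(478,462),(50,486)],.009)
quad('greenblk',1,[(50,350),(175,344),(178,468),(50,474)],.003)
quad('greenend',1,[(328,334),(455,326),(462,456),(332,464)],.003)
quad('blue',2,[(303,298),(712,366),(698,496),(283,435)],.009)
quad('blueblk',2,[(577,347),(699,367),(686,490),(566,470)],.003)
quad('blueend',2,[(307,305),(433,325),(420,447),(294,428)],.003)
quad('yellow',1,[(475,33),(550,62),(520,136),(447,107)],.054)
quad('orange',2,[(62,335),(135,358),(103,438),(30,412)],.054)
quad('black',2,[(618,72),(686,112),(640,175),(570,135)],.054)
quad('house',2,[(360,82),(412,112),(360,188),(308,158)],.045)
print('rocket',P(1,229,130,.01), 'nose?',P(1,212,112,.06))
E
python3 m.py
python3 - <<'E'
from h import *
im=cv2.imread('pics/scene0.png')
cv2.imwrite('pics/c3.png',cv2.resize(im[160:285,145:345],(800,500),interpolation=cv2.INTER_CUBIC))
E
```

```text
green [0.4944 0.2229 0.009 ] edges [0.1974 0.0658 0.1986 0.0647] ang [ -84.7 -174.4   95.     4.6]
greenblk [0.4906 0.2933 0.003 ] edges [0.0583 0.0586 0.0594 0.0584] ang [ -85.3 -175.6   94.5    3.4]
greenend [0.5015 0.1623 0.003 ] edges [0.0599 0.0619 0.061  0.0617] ang [ -84.4 -174.6   95.3    4.4]
blue [ 0.4884 -0.2152  0.009 ] edges [0.1985 0.0625 0.1997 0.066 ] ang [-97.6 173.9  83.4  -7.2]
blueblk [ 0.4813 -0.2806  0.003 ] edges [0.0597 0.0595 0.0584 0.0593] ang [-97.5 174.   82.3  -4.7]
blueend [ 0.4975 -0.1511  0.003 ] edges [0.0613 0.0589 0.0609 0.0593] ang [-97.2 174.7  83.2  -5. ]
yellow [0.6408 0.115  0.054 ] edges [0.0368 0.0369 0.0358 0.0366] ang [-109.4  160.5   70.1  -18. ]
orange [ 0.485  -0.0149  0.054 ] edges [0.0346 0.0391 0.0349 0.0378] ang [-105.7  159.8   72.2  -20.8]
black [ 0.6141 -0.2634  0.054 ] edges [0.0364 0.037  0.037  0.0375] ang [-119.   144.8   61.8  -36.2]
house [ 0.606  -0.1405  0.045 ] edges [0.0278 0.0435 0.0277 0.0435] ang [-118.4  147.    61.6  -32.8]
rocket [0.62413654 0.24480294 0.01      ] nose? [0.62194041 0.24234987 0.06      ]
```

View pics/c3.png

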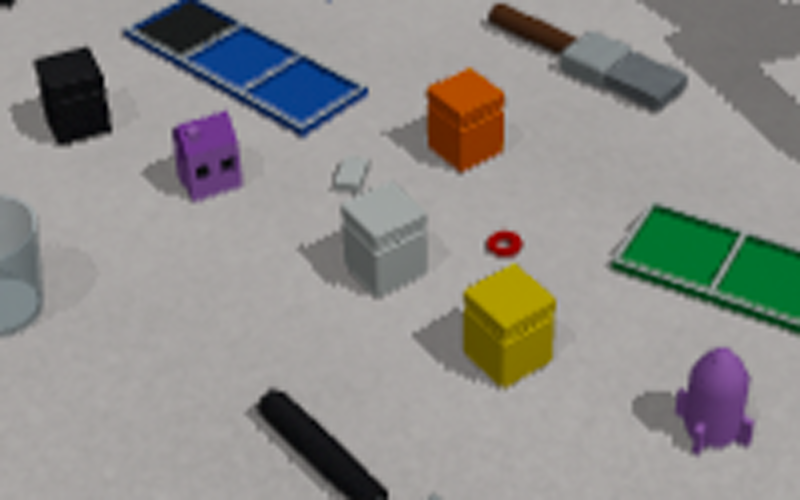

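```bash
cat > ov.py <<'E'
from h import *
import sys
def box(c,yaw,L,W,z0,z1):
    a=np.radians(yaw);R=np.array([[np.cos(a),-np.sin(a)],[np.sin(a),np.cos(a)]])
    q=[np.array(c)+R@np.array(p) for p in[(L,W),(-L,W),(-L,-W),(L,-W)]]
    return [[np.r_[p,z] for p in q] for z in(z0,z1)]
B=[]
def add(c,yaw,L,W,z0,z1):
    b=box(c,yaw,L/2,W/2,z0,z1);B.extend(b)
def tray(c,yaw):
    add(c,yaw,.198,.068,0,.009);a=np.radians(yaw);u=np.array([np.cos(a),np.sin(a)])
    for k in(-.065,0,.065):B.append(box(np.array(c)+k*u,yaw,.031,.031,.009,.003)[1])
def circ(c,r,z):B.append([np.r_[c[0]+r*np.cos(t),c[1]+r*np.sin(t),z] for t in np.linspace(0,6.28,25)])
def draw(name,out):
    ims=[]
    for n,(x0,y0,x1,y1),s in(('top',(130,138,372,233),3.3),('scene',(145,155,395,285),3.2)):
        f=f'pics/{n}{name}';d=dict(np.load(f+'.npz'));im=cv2.imread(f+'.png')[y0:y1,x0:x1]
        im=cv2.resize(im,None,fx=s,fy=s,interpolation=cv2.INTER_CUBIC);im=cv2.convertScaleAbs(im,alpha=1.3,beta=20)
        for b in B:
            p=np.array([(proj(d,X)+.5-[x0,y0])*s for X in b]);cv2.polylines(im,[np.int32(p*8)],True,(255,255,0),1,cv2.LINE_AA,3)
        im=im[:,:798];ims.append(cv2.copyMakeBorder(im,0,0,0,800-im.shape[1],0))
    v=np.vstack(ims);v=v[:600] if v.shape[0]<=600 else cv2.resize(v,(int(800*600/v.shape[0]),600));cv2.imwrite(f'pics/{out}.png',v)
E
cat > o1.py <<'E'
from ov import *
tray((.4955,.2265),95.0);tray((.489,-.2155),82.7)
add((.6408,.115),-19.5,.04,.04,0,.054);add((.485,-.0149),-19,.04,.04,0,.054);add((.6141,-.2634),-33,.04,.04,0,.054)
add((.608,-.1405),-30,.032,.036,0,.04)
circ((.623,.244),.017,.006);circ((.623,.244),.017,.042)
draw('0','ov1')
E
python3 o1.py
```

```text
(no output)
```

View pics/ov1.png

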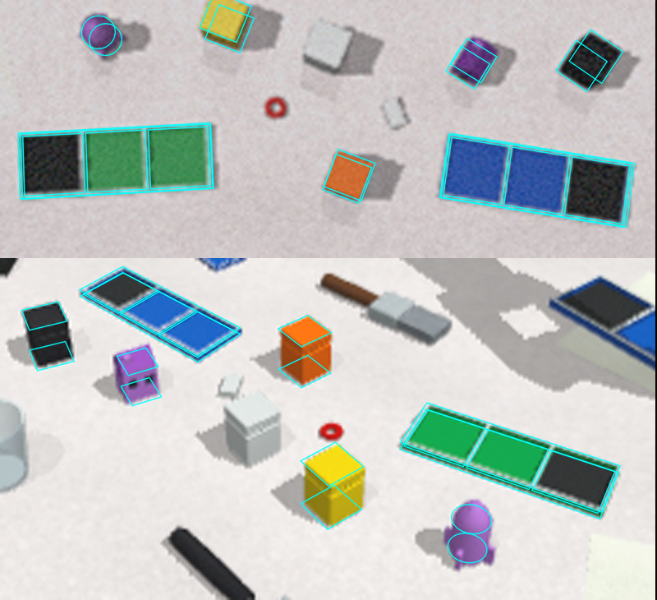

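Trays and pots line up in both views, and the middle blue tray measures 198 mm, so it is the one meant. The rocket sits about 4 mm further +y. Next I'll write the move helper and start with the rocket.

```bash
cat > go.py <<'E'
import sys,numpy as np
from station import ctrl
from scipy.spatial.transform import Rotation as Ro
o=ctrl.get_obs();R=Ro.from_rotvec(o['tool_rot']).as_matrix()
x,y,g,yaw=map(float,sys.argv[1:5])  # g = grasp-point z
yc=np.degrees(np.arctan2(R[1,1],R[0,1]));t=(yc-yaw+90)%180-90
print('shift',(R.T@(np.array([x,y,g+.054])-o['tool_pos'])).round(4),'turn rad',np.radians(t).round(3),'yaw',yc.round(1),'q6',o['q'][5].round(2),'z',o['tool_pos'][2].round(4),'t',o['t'],'open',o['opening'].round(4))
E
python3 - <<'E'
import sys;sys.argv=['x']
from m import *
c=np.array([.624,.248]);
for U,V in((275,130),(230,176)):
    p=P(1,U,V,.008)[:2]-c;print(np.linalg.norm(p),np.degrees(np.arctan2(p[1],p[0])))
E
python3 go.py .624 .247 .034 45
```

```text
green [0.4944 0.2229 0.009 ] edges [0.1974 0.0658 0.1986 0.0647] ang [ -84.7 -174.4   95.     4.6]
greenblk [0.4906 0.2933 0.003 ] edges [0.0583 0.0586 0.0594 0.0584] ang [ -85.3 -175.6   94.5    3.4]
greenend [0.5015 0.1623 0.003 ] edges [0.0599 0.0619 0.061  0.0617] ang [ -84.4 -174.6   95.3    4.4]
blue [ 0.4884 -0.2152  0.009 ] edges [0.1985 0.0625 0.1997 0.066 ] ang [-97.6 173.9  83.4  -7.2]
blueblk [ 0.4813 -0.2806  0.003 ] edges [0.0597 0.0595 0.0584 0.0593] ang [-97.5 174.   82.3  -4.7]
blueend [ 0.4975 -0.1511  0.003 ] edges [0.0613 0.0589 0.0609 0.0593] ang [-97.2 174.7  83.2  -5. ]
yellow [0.6408 0.115  0.054 ] edges [0.0368 0.0369 0.0358 0.0366] ang [-109.4  160.5   70.1  -18. ]
orange [ 0.485  -0.0149  0.054 ] edges [0.0346 0.0391 0.0349 0.0378] ang [-105.7  159.8   72.2  -20.8]
black [ 0.6141 -0.2634  0.054 ] edges [0.0364 0.037  0.037  0.0375] ang [-119.   144.8   61.8  -36.2]
house [ 0.606  -0.1405  0.045 ] edges [0.0278 0.0435 0.0277 0.0435] ang [-118.4  147.    61.6  -32.8]
rocket [0.62413654 0.24480294 0.01      ] nose? [0.62194041 0.24234987 0.06      ]
0.024455804187118513 -86.86433755441185
0.02196780553236608 -168.4987511211041Traceback (most recent call last):
  File "go.py", line 7, in <module>
    print('shift',(R.T@(np.array([x,y,g+.054])-o['tool_pos'])).round(4),'turn rad',np.radians(t).round(3),'yaw',yc.round(1),'q6',o['q'][5].round(2),'z',o['tool_pos'][2].round(4),'t',o['t'],'open',o['opening'].round(4))
                                                                                                                                                                                                    ^^^^^^^^^^^^^^^^^^
AttributeError: 'float' object has no attribute 'round'
```

```bash
sed -i "s/o\['opening'\].round(4)/o['opening'],'F',o['contact_force'].round(1),o['grip_force']/" go.py; python3 go.py .624 .247 .034 51
```

```text
shift [-0.46   -0.1355  0.2149] turn rad 0.242 yaw 64.9 q6 -0.12 z 0.3028 t 0.1 open 0.08533272352490509 F [-0.   0.4 -0.2] 0.0
```

Request:
drive_tool --rows '[[[-0.02,-0.006,0],0],[[-0.04,-0.012,0.01],0],[[-0.045,-0.013,0.01],0],[[-0.045,-0.013,0.01],0],[[-0.045,-0.013,0.01],0],[[-0.045,-0.013,0.01],0],[[-0.045,-0.013,0.01],0],[[-0.045,-0.013,0.01],0],[[-0.045,-0.013,0.01],0],[[-0.045,-0.013,0.01],0]]'

```text
t: 1.1
tool_pos: [0.5948, 0.2753, 0.2129]
tool_rot: [-0.684, -3.065, 0.001]
contact_force: [-0.4, 0.5, 0.1]
opening: 0.0854
grip_force: 0.0
```

Request:
drive_tool --rows '[[[-0.03,-0.01,0],0],[[-0.01,-0.003,0.01],0],[[0,0,0],0.12],[[0,0,0],0.12],[[0,0,0],0],[[0,0,0],0]]'

```text
t: 1.7
tool_pos: [0.624, 0.2487, 0.2033]
tool_rot: [-1.041, -2.963, 0.001]
contact_force: [1.6, -0.4, -0.5]
opening: 0.0854
grip_force: 0.0
```

```bash
python3 go.py .624 .247 .034 51; python3 -c "
from h import *
d=cap('scene','s1');cv2.imwrite('pics/s1b.png',cv2.resize(d['image'][120:330,200:480],None,fx=2.8,fy=2.8,interpolation=cv2.INTER_CUBIC))"
```

```text
shift [-0.0012 -0.0012  0.1153] turn rad 0.005 yaw 51.3 q6 -0.63 z 0.2033 t 1.7 open 0.08543747907543398 F [ 1.6 -0.4 -0.5] 0.0
```

View pics/s1b.png

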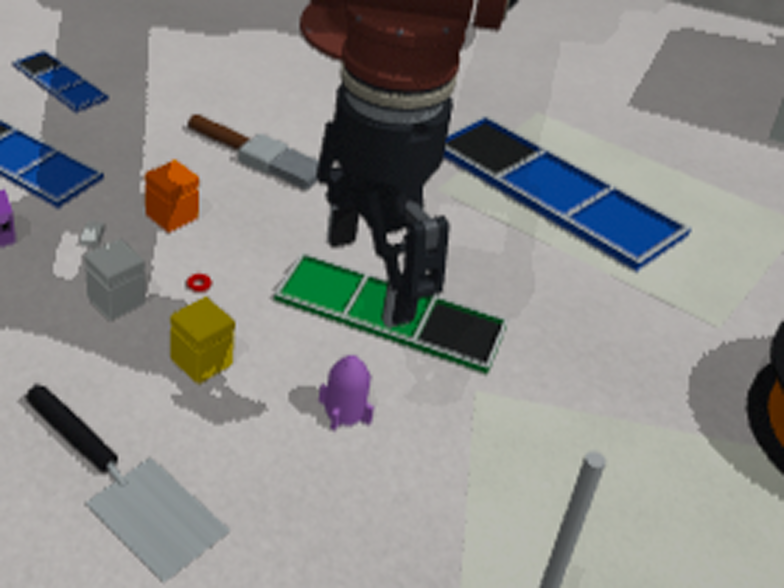

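The gripper is over the rocket; the fins at (338,428), (368,415) and (322,397) match the yaw of about 7° I assumed. I'll descend.

Request:
drive_tool --rows '[[[-0.001,-0.001,0.02],0],[[0,0,0.03],0],[[0,0,0.03],0],[[0,0,0.02],0],[[0,0,0.01],0],[[0,0,0.005],0],[[0,0,0],0],[[0,0,0],0]]'

```text
t: 2.55
tool_pos: [0.6256, 0.2471, 0.0904]
tool_rot: [1.045, 2.961, 0.002]
contact_force: [0.8, 0.1, 0.3]
opening: 0.0853
grip_force: 0.0
```

Request:
drive_tool --rows '[[[0,0,0],0],[[0,0,0],0],[[0,0,0],0],[[0,0,0],0],[[0,0,0],0],[[0,0,0],0],[[0,0,0],0],[[0,0,0],0],[[0,0,0],0],[[0,0,0],0]]' --jaw 1 --grip_force 25

```text
t: 3.55
tool_pos: [0.6251, 0.2468, 0.0895]
tool_rot: [1.046, 2.962, 0.001]
contact_force: [-0.1, 0.6, 4.6]
opening: 0.0329
grip_force: 25.3
```

Request:
drive_tool --rows '[[[0,0,0],0],[[0,0,-0.01],0],[[0,0,-0.03],0],[[0,0,-0.04],0],[[0,0,-0.04],0],[[0,0,0],0],[[0,0,0],0]]'

```text
t: 4.25
tool_pos: [0.6251, 0.2468, 0.2103]
tool_rot: [1.045, 2.961, 0.002]
contact_force: [-0.5, 1.0, -0.8]
opening: 0.0329
grip_force: 25.0
```

```bash
python3 go.py .481 -.280 .037 -7
```

```text
shift [-0.2185 -0.5007  0.1187] turn rad 1.014 yaw 51.1 q6 -0.63 z 0.2103 t 4.25 open 0.032866727848518934 F [-0.5  1.  -0.8] 25.017357907138376
```

Request:
drive_tool --rows '[[[-0.01,-0.023,0],0],[[-0.019,-0.0435,0],0],[[-0.019,-0.0435,0],0],[[-0.019,-0.0435,0],0],[[-0.019,-0.0435,0],0],[[-0.019,-0.0435,0],0],[[-0.019,-0.0435,0],0],[[-0.019,-0.0435,0],0],[[-0.019,-0.0435,0],0],[[-0.019,-0.0435,0],0]]'

```text
t: 5.25
tool_pos: [0.5033, -0.1905, 0.2063]
tool_rot: [-1.044, -2.958, -0.001]
contact_force: [0.3, -0.4, 0.1]
opening: 0.0331
grip_force: 25.1
```

Request:
drive_tool --rows '[[[-0.019,-0.0435,0],0],[[-0.0185,-0.0425,0],0.1],[[0,0,0.0],0.13],[[0,0,0.01],0.13],[[0,0,0.01],0.13],[[0,0,0.01],0.13],[[0,0,0.01],0.13],[[0,0,0.01],0.13],[[0,0,0],0.134],[[0,0,0],0]]'

```text
t: 6.25
tool_pos: [0.4791, -0.2789, 0.1558]
tool_rot: [-2.348, -2.078, 0.002]
contact_force: [0.1, 0.3, -1.0]
opening: 0.0332
grip_force: 25.2
```

```bash
python3 go.py .481 -.280 .0395 -7
```

```text
shift [-0.001   0.0023  0.0623] turn rad 0.0 yaw -7.0 q6 -0.54 z 0.1558 t 6.25 open 0.03316655281855944 F [ 0.1  0.3 -1. ] 25.186121491050244
```

Request:
drive_tool --rows '[[[-0.001,0.002,0.015],0],[[0,0,0.02],0],[[0,0,0.015],0],[[0,0,0.007],0],[[0,0,0.003],0],[[0,0,0.0015],0],[[0,0,0],0],[[0,0,0],0]]'

```text
t: 7.05
tool_pos: [0.4829, -0.2816, 0.0983]
tool_rot: [2.351, 2.081, 0.0]
contact_force: [-0.6, 0.2, -0.8]
opening: 0.033
grip_force: 25.2
```

Request:
drive_tool --rows '[[[0,0,0],0],[[0,0,0],0],[[0,0,0],0],[[0,0,0],0],[[0,0,0],0],[[0,0,0],0],[[0,0,0],0]]' --jaw 0

```text
t: 7.75
tool_pos: [0.4824, -0.2812, 0.0974]
tool_rot: [-2.353, -2.082, -0.0]
contact_force: [-0.6, 0.1, -0.5]
opening: 0.0857
grip_force: 0.0
```

Request:
drive_tool --rows '[[[0,0,-0.02],0],[[0,0,-0.03],0],[[0,0,-0.035],0],[[0,0,-0.02],0.12],[[0,0,0],0.12],[[0,0,0],0.12],[[0,0,0],0.09],[[0,0,0],0]]'

```text
t: 8.55
tool_pos: [0.4824, -0.2812, 0.2024]
tool_rot: [2.758, 1.505, 0.0]
contact_force: [-0.2, -0.3, -0.1]
opening: 0.0858
grip_force: 0.0
```

```bash
python3 go.py .614 -.263 .032 -33
```

```text
shift [0.0865 0.1008 0.1164] turn rad 0.004 yaw -32.8 q6 -0.09 z 0.2024 t 8.55 open 0.08577410709529167 F [-0.2 -0.3 -0.1] 0.0
```

Request:
drive_tool --rows '[[[0.02,0.023,0],0],[[0.033,0.039,0],0],[[0.0335,0.039,0.0],0],[[0,0,0.02],0],[[0,0,0.03],0],[[0,0,0.03],0],[[0,0,0.025],0],[[0,0,0.011],0],[[0,0,0],0],[[0,0,0],0]]'

```text
t: 9.55
tool_pos: [0.6123, -0.2639, 0.0875]
tool_rot: [2.756, 1.505, 0.001]
contact_force: [0.7, -1.0, 1.7]
opening: 0.0857
grip_force: 0.0
```

Request:
drive_tool --rows '[[[0,0,0],0],[[0,0,0],0],[[0,0,0],0],[[0,0,0],0],[[0,0,0],0],[[0,0,0],0],[[0,0,0],0],[[0,0,0],0],[[0,0,0],0]]' --jaw 1 --grip_force 30

```text
t: 10.45
tool_pos: [0.6124, -0.2639, 0.0877]
tool_rot: [2.756, 1.504, 0.001]
contact_force: [-0.0, 0.3, 6.1]
opening: 0.0397
grip_force: 31.2
```

```bash
python3 go.py .489 -.2155 .037 -7
```

```text
shift [-0.0261 -0.1299 -0.0035] turn rad -0.45 yaw -32.8 q6 0.05 z 0.0877 t 10.45 open 0.039682980155142614 F [-0.   0.3  6.1] 31.164602637290955
```

Request:
drive_tool --rows '[[[0,0,-0.02],0],[[0,0,-0.035],0],[[0,0,-0.04],0],[[0,-0.015,-0.015],0],[[-0.0065,-0.035,0],0],[[-0.01,-0.04,0],0],[[-0.0095,-0.04,0],-0.1],[[0,0,0],-0.12],[[0,0,0],-0.12],[[0,0,0],-0.11]]'

```text
t: 11.45
tool_pos: [0.4874, -0.2145, 0.1955]
tool_rot: [-2.347, -2.086, 0.001]
contact_force: [0.3, -0.2, -0.2]
opening: 0.04
grip_force: 30.6
```

Request:
drive_tool --rows '[[[0,0,0.02],0],[[0,0,0.02],0],[[0,0,0],0],[[0,0,0],0]]'

```text
t: 11.85
tool_pos: [0.4878, -0.2147, 0.1558]
tool_rot: [-2.351, -2.081, 0.001]
contact_force: [-0.4, -0.3, -0.4]
opening: 0.0394
grip_force: 30.7
```

```bash
python3 go.py .489 -.2155 .037 -7;  python3 -c "
from h import *
d=cap('scene','s2');cv2.imwrite('pics/s2b.png',cv2.resize(d['image'][110:270,110:310],None,fx=3,fy=3,interpolation=cv2.INTER_CUBIC))"
```

```text
shift [-0.0007  0.0014  0.0648] turn rad 0.0 yaw -7.0 q6 -0.43 z 0.1558 t 11.85 open 0.039360675254945666 F [-0.4 -0.3 -0.4] 30.70797175168991
```

View pics/s2b.png

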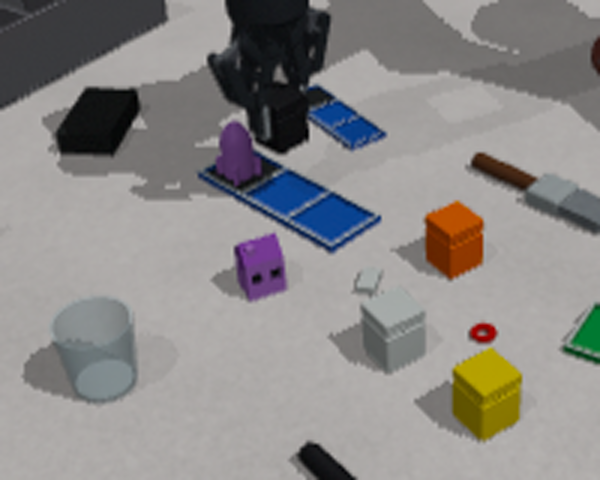

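The rocket stands upright in the black bay at (237,165), and the black pot is held above the middle bay at (280,120). I'll lower the pot.

Request:
drive_tool --rows '[[[-0.001,0.001,0.015],0],[[0,0,0.02],0],[[0,0,0.015],0],[[0,0,0.008],0],[[0,0,0.004],0],[[0,0,0.0025],0],[[0,0,0],0],[[0,0,0],0]]'

```text
t: 12.7
tool_pos: [0.4896, -0.2164, 0.0926]
tool_rot: [2.352, 2.081, 0.001]
contact_force: [-0.3, -0.4, -0.7]
opening: 0.0397
grip_force: 30.7
```

Request:
drive_tool --rows '[[[0,0,0],0],[[0,0,0],0],[[0,0,0],0],[[0,0,0],0],[[0,0,0],0],[[0,0,0],0],[[0,0,0],0]]' --jaw 0

```text
t: 13.4
tool_pos: [0.4892, -0.2161, 0.0919]
tool_rot: [-2.353, -2.082, 0.0]
contact_force: [-0.3, 0.0, -0.5]
opening: 0.0856
grip_force: 0.0
```

Request:
drive_tool --rows '[[[0,0,-0.02],0],[[0,0,-0.03],0],[[0,0,-0.035],0],[[0,0,-0.02],0.07],[[0,0,0],0.07],[[0,0,0],0.07],[[0,0,0],0],[[0,0,0],0]]'

```text
t: 14.2
tool_pos: [0.4891, -0.2161, 0.1967]
tool_rot: [-2.556, -1.825, 0.0]
contact_force: [0.0, 0.5, 1.0]
opening: 0.085
grip_force: 0.0
```

```bash
python3 go.py .485 -.015 .032 -19
```

```text
shift [ 0.1888 -0.0691  0.1107] turn rad 0.001 yaw -18.9 q6 -0.22 z 0.1967 t 14.2 open 0.08504507472747616 F [0.  0.5 1. ] 0.0
```

Next, the orange pot.

Request:
drive_tool --rows '[[[0.02,-0.007,0],0],[[0.04,-0.015,0],0],[[0.045,-0.017,0],0],[[0.045,-0.017,0],0],[[0.039,-0.013,0],0],[[0,0,0.03],0],[[0,0,0.035],0],[[0,0,0.03],0],[[0,0,0.016],0],[[0,0,0],0]]'

```text
t: 15.2
tool_pos: [0.4832, -0.0145, 0.0827]
tool_rot: [-2.553, -1.822, 0.008]
contact_force: [-0.0, -0.0, 0.0]
opening: 0.0857
grip_force: 0.0
```

Request:
drive_tool --rows '[[[0,0,0],0],[[0,0,0],0],[[0,0,0],0],[[0,0,0],0],[[0,0,0],0],[[0,0,0],0],[[0,0,0],0],[[0,0,0],0],[[0,0,0],0],[[0,0,0],0]]' --jaw 1

```text
t: 16.2
tool_pos: [0.4867, -0.0152, 0.0875]
tool_rot: [2.556, 1.823, 0.003]
contact_force: [-0.2, -0.0, 6.9]
opening: 0.0395
grip_force: 31.0
```

```bash
python3 go.py .497 -.151 .037 -7
```

```text
shift [-0.125   0.054  -0.0035] turn rad -0.21 yaw -19.0 q6 0.15 z 0.0875 t 16.2 open 0.03946895161475836 F [-0.2 -0.   6.9] 30.959274619817734
```

Request:
drive_tool --rows '[[[0,0,-0.02],0],[[0,0,-0.035],0],[[0,0,-0.03],0],[[-0.02,0.009,0],0],[[-0.035,0.015,0],0],[[-0.04,0.017,0],0],[[-0.03,0.013,0],-0.07],[[0,0,0],-0.07],[[0,0,0],-0.07],[[0,0,0],0]]'

```text
t: 17.2
tool_pos: [0.4955, -0.151, 0.1705]
tool_rot: [-2.353, -2.08, 0.0]
contact_force: [0.4, 0.4, -1.2]
opening: 0.0397
grip_force: 30.5
```

Request:
drive_tool --rows '[[[0,0,0.01],0],[[0,0,0.01],0],[[0,0,0],0],[[0,0,0],0]]'

```text
t: 17.6
tool_pos: [0.4954, -0.1503, 0.1499]
tool_rot: [-2.351, -2.081, 0.001]
contact_force: [-0.5, 0.2, -2.0]
opening: 0.0396
grip_force: 30.5
```

```bash
python3 go.py .497 -.151 .037 -7
```

```text
shift [-0.0005  0.0018  0.0589] turn rad 0.0 yaw -7.0 q6 -0.32 z 0.1499 t 17.6 open 0.03961908453418466 F [-0.5  0.2 -2. ] 30.531987994909286
```

Request:
drive_tool --rows '[[[0,0.001,0.015],0],[[0,0,0.02],0],[[0,0,0.011],0],[[0,0,0.007],0],[[0,0,0.004],0],[[0,0,0.0015],0],[[0,0,0],0],[[0,0,0],0]]'

```text
t: 18.4
tool_pos: [0.4973, -0.1511, 0.0931]
tool_rot: [2.352, 2.081, 0.001]
contact_force: [0.3, -0.0, 0.0]
opening: 0.0398
grip_force: 30.5
```

Request:
drive_tool --rows '[[[0,0,0],0],[[0,0,0],0],[[0,0,0],0],[[0,0,0],0],[[0,0,0],0],[[0,0,0],0],[[0,0,0],0]]' --jaw 0

```text
t: 19.1
tool_pos: [0.4968, -0.1508, 0.0924]
tool_rot: [-2.353, -2.082, 0.0]
contact_force: [-0.0, 0.4, 0.5]
opening: 0.086
grip_force: 0.0
```

Request:
drive_tool --rows '[[[0,0,-0.02],0],[[0,0,-0.03],0],[[0,0,-0.035],0],[[0,0,-0.02],0.1],[[0,0,0],0.12],[[0,0,0],0.12],[[0,0,0],0.08],[[0,0,0],0],[[0,0,0],0]]'

```text
t: 20.0
tool_pos: [0.4968, -0.1509, 0.1973]
tool_rot: [-2.734, -1.548, 0.0]
contact_force: [-0.0, 0.6, -0.0]
opening: 0.0858
grip_force: 0.0
```

```bash
python3 go.py .607 -.1405 .030 -31
```

```text
shift [0.0656 0.0892 0.1133] turn rad 0.001 yaw -31.0 q6 0.1 z 0.1973 t 20.0 open 0.0858302321756562 F [-0.   0.6 -0. ] 0.0
```

Request:
drive_tool --rows '[[[0.02,0.03,0],0],[[0.025,0.03,0],0],[[0.0205,0.029,0],0],[[0,0,0.025],0],[[0,0,0.03],0],[[0,0,0.03],0],[[0,0,0.02],0],[[0,0,0.008],0],[[0,0,0],0],[[0,0,0],0]]'

```text
t: 21.0
tool_pos: [0.6076, -0.1409, 0.0856]
tool_rot: [2.734, 1.546, 0.002]
contact_force: [-0.6, -0.7, 0.1]
opening: 0.0856
grip_force: 0.0
```

Request:
drive_tool --rows '[[[0,0,0],0],[[0,0,0],0],[[0,0,0],0],[[0,0,0],0],[[0,0,0],0],[[0,0,0],0],[[0,0,0],0],[[0,0,0],0],[[0,0,0],0],[[0,0,0],0]]' --jaw 1 --grip_force 25

```text
t: 22.0
tool_pos: [0.6074, -0.1409, 0.0853]
tool_rot: [2.734, 1.545, 0.001]
contact_force: [-0.7, -0.9, 5.2]
opening: 0.0356
grip_force: 27.2
```

Request:
drive_tool --rows '[[[0,0,-0.01],0],[[0,0,-0.02],0],[[0,0,-0.035],0],[[0,0,-0.035],0],[[0,0,-0.02],0],[[0,0,0],0],[[0,0,0],0]]'

```text
t: 22.7
tool_pos: [0.6065, -0.1405, 0.2038]
tool_rot: [-2.735, -1.545, 0.001]
contact_force: [-0.1, 0.4, -1.4]
opening: 0.0357
grip_force: 26.5
```

```bash
python3 go.py .490 .291 .035 5
```

```text
shift [ 0.3096 -0.3223  0.115 ] turn rad -0.629 yaw -31.1 q6 0.19 z 0.2038 t 22.7 open 0.035711278209385 F [-0.1  0.4 -1.4] 26.503061950206757
```

Request:
drive_tool --rows '[[[0.015,-0.0155,0],0],[[0.03,-0.031,0],0],[[0.03,-0.031,0],0],[[0.03,-0.031,0],0],[[0.03,-0.031,0],0],[[0.03,-0.031,0],0],[[0.03,-0.031,0],0],[[0.03,-0.031,0],0],[[0.03,-0.031,0],0],[[0.03,-0.031,0],0]]'

```text
t: 23.7
tool_pos: [0.4989, 0.2572, 0.2018]
tool_rot: [-2.734, -1.546, 0.007]
contact_force: [0.8, 0.8, -0.8]
opening: 0.0356
grip_force: 26.5
```

Request:
drive_tool --rows '[[[0.0246,-0.0278,0],-0.1],[[0,0,0],-0.13],[[0,0,0.01],-0.13],[[0,0,0.02],-0.13],[[0,0,0.02],-0.139],[[0,0,0],0],[[0,0,0],0]]'

```text
t: 24.4
tool_pos: [0.489, 0.2908, 0.1526]
tool_rot: [-2.124, -2.312, 0.005]
contact_force: [0.1, 0.3, 0.3]
opening: 0.0358
grip_force: 26.5
```

```bash
python3 go.py .490 .291 .0355 5
```

```text
shift [0.0002 0.0013 0.0631] turn rad -0.003 yaw 4.8 q6 0.32 z 0.1526 t 24.4 open 0.035763676918463244 F [0.1 0.3 0.3] 26.46922767162323
```

Request:
drive_tool --rows '[[[0,0.001,0.015],0],[[0,0,0.02],0],[[0,0,0.013],0],[[0,0,0.008],0],[[0,0,0.004],0],[[0,0,0.0025],0],[[0,0,0],0],[[0,0,0],0]]'

```text
t: 25.2
tool_pos: [0.4919, 0.2911, 0.0926]
tool_rot: [2.122, 2.315, 0.002]
contact_force: [0.2, 0.3, -0.2]
opening: 0.0356
grip_force: 26.5
```

Request:
drive_tool --rows '[[[0,0,0],0],[[0,0,0],0],[[0,0,0],0],[[0,0,0],0],[[0,0,0],0],[[0,0,0],0],[[0,0,0],0]]' --jaw 0

```text
t: 25.9
tool_pos: [0.4914, 0.2909, 0.0918]
tool_rot: [-2.123, -2.316, 0.0]
contact_force: [0.2, -0.3, -0.5]
opening: 0.0857
grip_force: 0.0
```

Request:
drive_tool --rows '[[[0,0,-0.02],0],[[0,0,-0.03],0],[[0,0,-0.035],0],[[0,0,-0.02],0.1],[[0,0,0],0.12],[[0,0,0],0.12],[[0,0,0],0.084],[[0,0,0],0],[[0,0,0],0]]'

```text
t: 26.8
tool_pos: [0.4914, 0.2909, 0.1968]
tool_rot: [-2.561, -1.82, 0.0]
contact_force: [-0.3, 0.1, -0.1]
opening: 0.0853
grip_force: 0.0
```

```bash
python3 go.py .641 .115 .032 -19.5
```

```text
shift [-0.1169  0.1991  0.1108] turn rad 0.005 yaw -19.2 q6 0.74 z 0.1968 t 26.8 open 0.08532682809747667 F [-0.3  0.1 -0.1] 0.0
```

Request:
drive_tool --rows '[[[-0.012,0.02,0],0],[[-0.022,0.038,0],0],[[-0.023,0.039,0],0],[[-0.023,0.039,0],0],[[-0.023,0.039,0],0],[[-0.014,0.024,0],0],[[0,0,0.025],0],[[0,0,0.035],0],[[0,0,0],0],[[0,0,0],0]]'

```text
t: 27.8
tool_pos: [0.64, 0.1147, 0.1362]
tool_rot: [-2.561, -1.818, 0.003]
contact_force: [-0.2, 0.5, 0.8]
opening: 0.0852
grip_force: 0.0
```

```bash
python3 go.py .641 .115 .032 -19.5
```

```text
shift [0.0006 0.0009 0.0502] turn rad 0.004 yaw -19.3 q6 0.4 z 0.1362 t 27.8 open 0.08522449483319505 F [-0.2  0.5  0.8] 0.0
```

Request:
drive_tool --rows '[[[0,0.001,0.02],0],[[0,0,0.02],0],[[0,0,0.009],0],[[0,0,0],0],[[0,0,0],0]]'

```text
t: 28.3
tool_pos: [0.6424, 0.1146, 0.0896]
tool_rot: [2.561, 1.817, 0.003]
contact_force: [0.4, -0.8, 0.2]
opening: 0.0855
grip_force: 0.0
```

Request:
drive_tool --rows '[[[0,0,0],0],[[0,0,0],0],[[0,0,0],0],[[0,0,0],0],[[0,0,0],0],[[0,0,0],0],[[0,0,0],0],[[0,0,0],0],[[0,0,0],0],[[0,0,0],0]]' --jaw 1 --grip_force 30

```text
t: 29.3
tool_pos: [0.6421, 0.1144, 0.0887]
tool_rot: [2.562, 1.817, 0.002]
contact_force: [-1.0, -0.3, 5.7]
opening: 0.0399
grip_force: 31.6
```

Request:
drive_tool --rows '[[[0,0,-0.01],0],[[0,0,-0.02],0],[[0,0,-0.035],0],[[0,0,-0.035],0],[[0,0,0],0],[[0,0,0],0]]'

```text
t: 29.9
tool_pos: [0.6417, 0.1144, 0.1889]
tool_rot: [2.562, 1.817, 0.002]
contact_force: [-0.2, -0.2, -2.1]
opening: 0.0396
grip_force: 31.1
```

```bash
python3 go.py .501 .162 .037 5
```

```text
shift [-0.0017 -0.1487  0.0977] turn rad -0.424 yaw -19.3 q6 0.4 z 0.1889 t 29.9 open 0.039583887106504206 F [-0.2 -0.2 -2.1] 31.10975906252861
```

Request:
drive_tool --rows '[[[0,-0.02,0],0],[[0,-0.04,0],0],[[0,-0.04,0],0],[[-0.001,-0.034,0],0],[[-0.001,-0.015,0],-0.1],[[0,0,0],-0.11],[[0,0,0.01],-0.11],[[0,0,0.02],-0.104],[[0,0,0],0],[[0,0,0],0]]'

```text
t: 30.9
tool_pos: [0.499, 0.1615, 0.156]
tool_rot: [-2.124, -2.312, 0.005]
contact_force: [-0.1, -0.2, -0.5]
opening: 0.04
grip_force: 31.0
```

```bash
python3 go.py .501 .162 .0385 5
```

```text
shift [0.0003 0.0023 0.0635] turn rad -0.002 yaw 4.9 q6 0.09 z 0.156 t 30.9 open 0.04003303906473628 F [-0.1 -0.2 -0.5] 31.027641892433167
```

Request:
drive_tool --rows '[[[0,0.001,0.015],0],[[0,0,0.02],0],[[0,0,0.013],0],[[0,0,0.008],0],[[0,0,0.004],0],[[0,0,0.003],0],[[0,0,0],0],[[0,0,0],0]]'

```text
t: 31.7
tool_pos: [0.5017, 0.1619, 0.0955]
tool_rot: [2.122, 2.315, 0.001]
contact_force: [0.2, -0.0, -0.5]
opening: 0.0394
grip_force: 31.0
```

Request:
drive_tool --rows '[[[0,0,0],0],[[0,0,0],0],[[0,0,0],0],[[0,0,0],0],[[0,0,0],0],[[0,0,0],0],[[0,0,0],0]]' --jaw 0

```text
t: 32.4
tool_pos: [0.5012, 0.1618, 0.0949]
tool_rot: [-2.123, -2.316, 0.0]
contact_force: [-0.2, -0.1, -0.8]
opening: 0.0857
grip_force: 0.0
```

Request:
drive_tool --rows '[[[0,0,-0.02],0],[[0,0,-0.03],0],[[0,0,-0.035],0],[[0,0,-0.04],0],[[0,0,-0.04],0],[[0.03,-0.02,-0.02],0],[[0.04,-0.02,0],0],[[0.04,-0.02,0],0],[[0.04,-0.02,0],0],[[0.04,-0.02,0],0]]'

```text
t: 33.4
tool_pos: [0.384, 0.3437, 0.2801]
tool_rot: [2.123, 2.315, 0.001]
contact_force: [0.6, -0.1, 0.9]
opening: 0.0856
grip_force: 0.0
```

Request:
drive_tool --rows '[[[0.04,-0.01,0],0],[[0.04,-0.01,0],0],[[0.04,-0.01,0],0],[[0.04,-0.01,0],0],[[0.04,-0.01,0],0],[[0.03,0,0],0],[[0.03,0,0],0],[[0,0,0],0],[[0,0,0],0]]'

```text
t: 34.3
tool_pos: [0.3125, 0.5971, 0.2793]
tool_rot: [2.122, 2.316, -0.002]
contact_force: [0.4, -0.0, -0.1]
opening: 0.0852
grip_force: 0.0
```

Run:
```python
from h import *
cap('top','topF');cap('scene','sceneF')
from ov import *
tray((.4955,.2265),95.0);tray((.489,-.2155),82.7)
add((.501,.162),5,.04,.04,.003,.057);add((.497,-.151),-7,.04,.04,.003,.057);add((.489,-.2155),-7,.04,.04,.003,.057)
add((.490,.291),5,.036,.032,.003,.043)
circ((.481,-.28),.017,.009);circ((.481,-.28),.017,.045)
draw('F','ovF')
```

```text
(no output)
```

View pics/ovF.png

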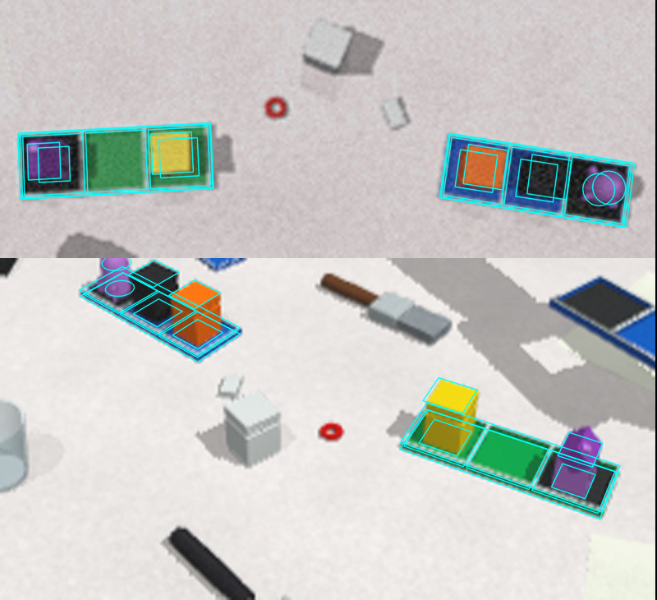

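All five items stand upright at their bay centres: house (48,160), yellow (172,153), orange (481,168), black (542,177) and rocket (603,187). The white pot and the glass haven't moved. I'll hand the job in.

```bash
python3 -c "
from station import ctrl
print(ctrl.finish_job())"
```

```text
the job is handed in; nothing more can be done
None
```

Both painting kits are made up and the job is handed in: the last pictures show every model and pot upright in its bay, with the white pot and the glass where they stood. The station gave no verdict.

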